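# Tare the portion scale with the prep cup

### The job

Get the dial scale ready for portioning: set the smaller of the two empty steel prep cups upright in the middle of the scale's platform, gently: do not drop it, nor drive the platform down onto its stop. When the pointer has come to rest under the cup's weight, tare the scale: push the stud on the dial's bezel round until the zero mark (the black triangle) stands right at the tip of the pointer. Leave the cup on the scale and everything else where it is.

Things in the scene. Friction and masses are not known exactly. Their poses are not given: they have to be found in the camera images.
- portion_scale: fixed mechanical portion scale, aluminium wedge-shaped housing 210 (x) x 140 (y) x 80 mm; origin at the centre of its underside. Its front (-x) 110 mm slope up to the back at 28 degrees and carry the dial; the rear 100 mm are flat, 80 mm high, with a flat steel platform above them
- dial_centre (a point): centre of the dial, level with the bezel's upper face; in the scale's frame at (-56, 0, 63) mm. Axes as the scale's (not tilted). The dial's plane rises towards the scale's +x at 28 degrees: its outward normal is (-0.469, 0, 0.883) in the scale's frame, and '12 o'clock' is up the slope, (0.883, 0, 0.469)
- bezel (a joint): the turning dial: white disc, 50 divisions of 10 g (7.2 degrees), a bold black triangle as zero mark, in a black knurled bezel 124 mm across, 13 mm thick, lying on the slope. Rad, positive clockwise as seen; 0 = zero mark at 12 o'clock, stud at 6 o'clock. Turns either way to 3.1 rad, needs about 1 N at the stud, stays where it is left
- zero_mark (a point): inner point of the black triangle on the dial, 44 mm from the dial's axis, in the plane of the pointer under the window; it turns with the bezel
- lug (a point): middle of the round steel stud, 12 mm diameter, that stands square out of the bezel directly across from the zero mark, 55.5 mm from the dial's axis; it rises 22 mm above the bezel's upper face and this point is 11 mm above that face. Bezel and clear window form one solid flat disc
- pointer (a joint): black pointer of the scale, under the window. Radians, positive clockwise; 0 = 12 o'clock with nothing on the platform, one full turn for 500 g. It is driven by the platform and cannot be touched. The scale reads zero when joint bezel equals joint pointer
- pointer_tip (a point): tip of the pointer, 44 mm from the dial's axis
- platform (a joint): how far the sprung platform has gone down, m: 0 empty, 9.8 mm at 500 g (spring 500 N/m, damped), hard overload stop at 14 mm
- platform_top (a point): centre of the upper face of the platform, a rounded steel plate 112 (x) x 136 (y) x 5 mm, 102 mm above the worktop when empty. To the right of the scale a contact grill's handle bars run from (0.45, -0.01) to (0.93, 0.16) m in x, y, 0.15 to 0.18 m above the worktop: keep the gripper clear of them
- small_cup: the smaller steel prep cup, empty, loose: 60 mm across the rim, 48 mm across the foot, 36 mm high, thin flared wall; weighs 40 to 85 g; origin at the centre of its underside, z up. Can be gripped across its outside
- large_cup: the larger steel prep cup, loose, a bystander: 70 mm across the rim, 42 mm high; origin at the centre of its underside
- thermometer: grey probe thermometer lying flat, 200 x 34 x 17 mm
- scraper: grill scraper with black handle lying flat, 239 x 96 x 24 mm, in front of the contact grill. Right of the grill a tall oven stands close beside the gripper's starting place: draw the arm in towards the base before swinging left over the worktop

How it is judged:
By the outcome, as a careful person would: the job done as asked, in the order asked, and still so for the second after the job is handed in, with the robot touching nothing.
It also fails if it takes over 56 s, if anything falls off the work surface, if the arm or the gripper's body presses on something with over 40 N, if the wrist force passes 120 N, or if a joint passes its speed limit or range.

### The arm

A 6-joint arm with a two-finger parallel gripper is mounted at the origin on a cart in front of the work surface, level with it; the furniture and walls round the work are solid. World frame = base frame: x ahead of the robot, y to its left, z up, the work surface at z = 0. Lengths are in m, angles in rad, forces in N, time in s.
With the tool pointing down it reaches from about 0.35 to 0.925 m from the base axis. Payload 6.4 kg.
Tool frame: the origin (TCP) lies midway between the tips of the shut fingers; the grasp point (between the pads) lies arm.grasp_offset behind it (arm.grasp_offset is the distance from the TCP to the grasp point, in m); z points along the fingers, y is the line along which they close (so a half turn about z gives the same grasp; the last joint's range is limited). The gripper opens to 94 mm and grips with 3 to 60 N. Pads are 16 mm wide; open, the fingers measure 119 mm over their backs; the gripper's body (75 mm by 177 mm) begins 78 mm behind the grasp point.
Start: joints at [1.144, 0.245, 1.558, -0, 1.339, -0.174], TCP at [0.163, 0.629, 0.205] pointing down, gripper open.
Joint ranges: [-3.13, 3.13], [-1.02, 2.26], [0.13, 2.54], [-0.95, 4.09], [0.21, 2.88], [-2.74, 2.74]. Speed limits (rad/s): [2.57, 2.57, 3.14, 3.14, 3.14, 3.14].

### API

Orientations are given as a rotation vector (axis times angle).
In Python, from station import monitor, camera, job, arm gives the robot as it stands. The module is installed in compiled form; this text tells all that it offers.
- The arm moves only by the tool apply_moves, never from a script. Its argument "rows" is a list of rows, each a list of 3 entries, a list of its own where there are three numbers: the finger opening in mm, from 0 to 94, then the shift along the tool's x, y, z in mm, then the turn, a rotation vector about the tool's x, y, z in rad. In form: [[grip, [dx, dy, dz], [rx, ry, rz]], ...]. A call has 1 to 10 rows; each row is the pose to reach, as a shift and turn from the pose commanded when the call began, along the tool's axes at that moment; what a row does not reach only later rows make up. A row lasts 1/12 s, in which the tool goes at most 41.7 mm and 7.16 degrees, less where a joint would pass 70% of its speed; a pose out of reach is approached as far as the arm can. A call with a gripper value outside its range is refused whole. The fingers move at their own pace and stop on an object; "squeeze" is the grip in N (left out, the last holds). Time passes only in rows, so rows that repeat a pose let the fingers close. It gives the time, the measured TCP pose, the force, the opening and the grip force at its end, in the units of the state.
- monitor.sense(): the state, without advancing time (a new reading comes with each control period).
- camera(name): name is "scene" or "top" or "wrist"; returns a dict with "color" (384x512x3 uint8, red, green, blue), "range_z" (384x512 float32, m along the optical axis (not along the pixel's ray), 0 where there is no reading), "intrinsics" (3x3 intrinsics, pixels), "extrinsics" (4x4, takes a point from world to camera coordinates). Camera axes: x right, y up, looking along -z (the intrinsics and any distortion apply to the point x, -y, -z); pixel columns grow to the right and rows downward; lengths in m; the calibration is good to about 2 mm. A picture is of the moment at which its call begins.
- job.close_job(): hands the job in; it is judged then, once.
The state is a dict: "clock": time; "joints": joint angles; "qd": joint speeds; "effort": joint torques, N m; "ee_pos": TCP position; "tool_rot": TCP orientation; "wrist_force": force on the tool from outside, world axes, zero at the start; "moment": the same for the moment, N m; "gripper_width": finger opening in m; "gripper_force": force on a finger pad.
Only numpy, scipy, OpenCV 4.12 (cv2) and the standard library are available. Lean on these libraries where they do the work, as an engineer would, in place of code of your own. Each camera call takes 0.05 s, during which the arm holds its last target. There are 200 camera calls.

## Working session

There is one attempt and no reset: what is moved stays moved. The work goes in short steps, Python scripts to look and compute and a tool call to move; the robot and the scene stay as the last step left them, time stands still between calls to the robot, and variables do not carry over. Pictures are saved under pics/ and viewed, at most 10 in all, crops included, and the job is handed in when it is done.

Besides the shell and the picture viewer there is one more tool, called as name([rows], argument=value, ...), one row to a line, values as JSON. apply_moves: Moves the arm, as the interface text tells. Its arguments: {"type":"object","properties":{"rows":{"type":"array","items":{"type":"array"}},"squeeze":{"type":"number"}},"required":["rows"]}

```bash
mkdir -p pics; cat > h.py <<'E'
import numpy as np, cv2
from scipy.spatial.transform import Rotation as R
from station import monitor, camera, job, arm
def pts(c):
    d=c["range_z"]; K=c["intrinsics"]; T=np.linalg.inv(c["extrinsics"])
    v,u=np.mgrid[:384,:512]
    P=np.stack([(u-K[0,2])/K[0,0]*d,-(v-K[1,2])/K[1,1]*d,-d],-1)
    return P@T[:3,:3].T+T[:3,3]
def ray(c,u,v):
    K=c["intrinsics"]; T=np.linalg.inv(c["extrinsics"])
    r=T[:3,:3]@np.array([(u-K[0,2])/K[0,0],-(v-K[1,2])/K[1,1],-1]); return T[:3,3],r
def onplane(c,u,v,p0,n):
    o,r=ray(c,u,v); n=np.array(n); return o+r*(np.dot(np.array(p0)-o,n)/np.dot(r,n))
def proj(c,p):
    q=c["extrinsics"]@np.append(p,1); K=c["intrinsics"]
    return K[0,0]*q[0]/-q[2]+K[0,2], K[1,1]*-q[1]/-q[2]+K[1,2]
def save(c,n): cv2.imwrite("pics/"+n,c["color"][...,::-1])
E
python3 - <<'E'
from h import *
s=monitor.sense(); print({k:np.round(v,3).tolist() for k,v in s.items()}, arm.grasp_offset)
a=camera("scene");b=camera("top")
for n,c in (("scene",a),("top",b)):
    T=np.linalg.inv(c["extrinsics"]); print(n,T[:3,3].round(3),-T[:3,2].round(3),c["intrinsics"].round(1).tolist())
    np.savez(n+".npz",**c)
    save(c,n+"0.png")
cv2.imwrite("pics/both0.png",cv2.resize(np.vstack([a["color"],b["color"]])[...,::-1],None,fx=.78,fy=.78))
E
```

```text
{'clock': 0.0, 'joints': [1.144, 0.246, 1.559, -0.0, 1.339, -0.174], 'qd': [-0.0, -0.001, 0.002, -0.0, 0.0, -0.001], 'effort': [0.001, -41.584, -31.46, 0.069, 0.033, -0.0], 'ee_pos': [0.162, 0.629, 0.204], 'tool_rot': [-0.396, -3.116, 0.003], 'wrist_force': [-0.324, -0.289, 0.595], 'moment': [-0.019, -0.033, 0.015], 'gripper_force': 0.0, 'gripper_width': 0.094} 0.0188
scene [-0.448 -0.615  0.772] [ 0.699  0.491 -0.52 ] [[453.7, 0.0, 258.3], [0.0, 453.7, 189.5], [0.0, 0.0, 1.0]]
top [0.343 0.06  1.117] [ 0.102 -0.002 -0.995] [[372.0, 0.0, 247.3], [0.0, 372.0, 200.3], [0.0, 0.0, 1.0]]
```

View pics/scene0.png

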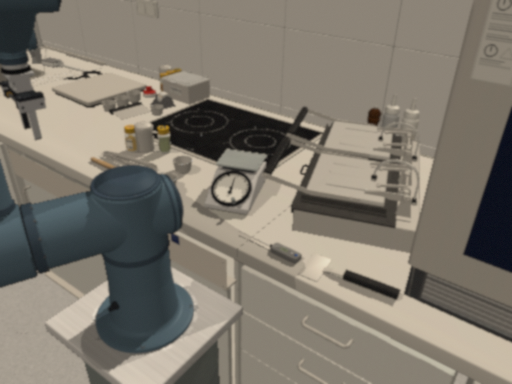

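View pics/top0.png

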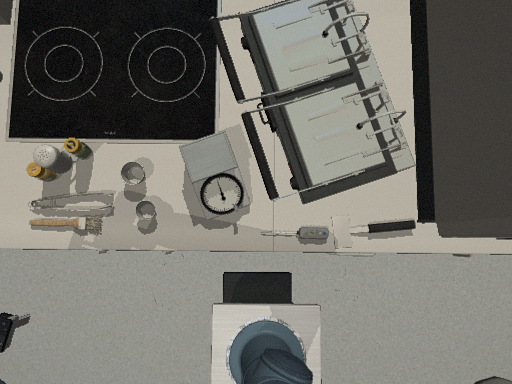

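The scene view shows the scale at (235,180) and the small cup at about (182,163). In the top view the scale housing is at (213,175) with the dial at (222,193). The small cup is at (146,210), the large cup at (133,173), and the gripper at far left (5,325).

```bash
python3 - <<'E'
from h import *
b=dict(np.load("top.npz")); a=dict(np.load("scene.npz"))
P=pts(b); Z=P[...,2]
def box(u0,u1,v0,v1):
    m=np.zeros(Z.shape,bool); m[v0:v1,u0:u1]=1; return m
m=box(170,240,120,185)&(Z>.095)&(Z<.112)
q=P[m]; r=cv2.minAreaRect((q[:,:2]*1000).astype(np.float32)); print("platform",r,np.median(q[:,2]),m.sum())
print(cv2.boxPoints(r).round(1).tolist())
m=box(170,250,120,225)&(Z>.012); q=P[m]; r=cv2.minAreaRect((q[:,:2]*1000).astype(np.float32)); print("scale all",r)
print("table z",np.median(Z[box(90,120,160,190)]))
for n,(u0,u1,v0,v1) in dict(small=(130,162,195,224),large=(115,150,155,190)).items():
    m=box(u0,u1,v0,v1)&(Z>.008); q=P[m]
    print(n,cv2.minEnclosingCircle((q[:,:2]*1000).astype(np.float32)),q[:,2].max(),m.sum())
    m=box(u0,u1,v0,v1)&(Z>(.028 if n=="small" else .034)); q=P[m]
    print("  rim",cv2.minEnclosingCircle((q[:,:2]*1000).astype(np.float32)),m.sum())
crop=b["color"][140:235,120:255,::-1]; A=cv2.resize(crop,None,fx=5,fy=5,interpolation=cv2.INTER_CUBIC)
cv2.imwrite("pics/crop0.png",A)
E
```

```text
platform ((569.0744018554688, 168.80682373046875), (113.73462677001953, 135.9647979736328), 20.52119255065918) 0.10144672723910131 1929
[[492.0, 212.5], [539.5999755859375, 85.19999694824219], [646.2000122070312, 125.0999984741211], [598.5, 252.39999389648438]]
scale all ((517.9290771484375, 173.083251953125), (354.3283996582031, 238.58322143554688), 1.017444372177124)
table z -0.0009213038730986334
small ((384.93017578125, 222.33563232421875), 167.83285522460938) 1.1172166167224644 146
  rim ((384.93017578125, 222.33563232421875), 167.83285522460938) 73
large ((449.23590087890625, 240.35955810546875), 209.54469299316406) 1.1172166167224644 228
  rim ((449.23590087890625, 240.35955810546875), 209.54469299316406) 94
```

View pics/crop0.png

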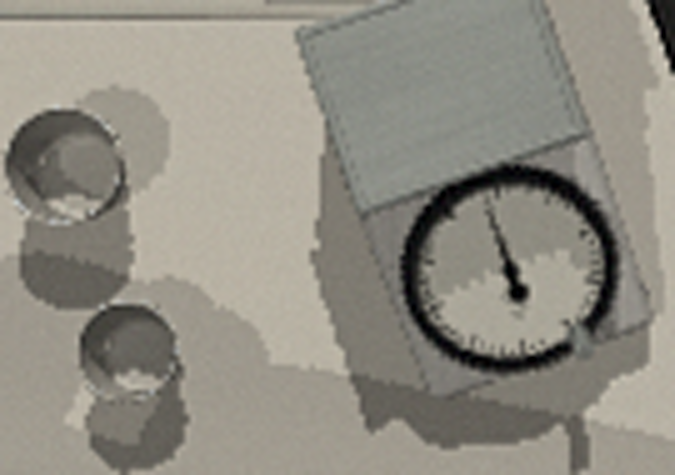

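The crop shows the small cup at crop (128,350), which is full-image pixel (146,210). The dial centre is at crop (512,270) with the pointer at 12 o'clock. The stud is at crop (582,340), so it sits counter-clockwise of 6 o'clock.

```bash
cat >> h.py <<'E'
YAW=np.radians(20.5); SX=np.array([np.cos(YAW),np.sin(YAW),0]); SY=np.array([-SX[1],SX[0],0]); UZ=np.array([0,0,1.])
N=-.469*SX+.883*UZ; UP=.883*SX+.469*UZ
def rel(pos,Rt):
    "shift mm and turn in tool axes from the measured pose"
    s=monitor.sense(); R0=R.from_rotvec(s["tool_rot"])
    return (R0.inv().apply(np.array(pos)-s["ee_pos"])*1000).round(1).tolist(), (R0.inv()*Rt).as_rotvec().round(3).tolist()
def tool(z,y):
    "orientation with given tool z, finger axis nearest y"
    z=np.array(z)/np.linalg.norm(z); y=np.array(y)-z*np.dot(y,z); y/=np.linalg.norm(y)
    return R.from_matrix(np.stack([np.cross(y,z),y,z],1))
E
python3 - <<'E'
from h import *
b=dict(np.load("top.npz")); a=dict(np.load("scene.npz"))
P=pts(b); Z=P[...,2]
for n,(u0,u1,v0,v1),h in (("small",(130,162,195,224),.036),("large",(115,150,155,190),.042)):
    m=np.zeros(Z.shape,bool); m[v0:v1,u0:u1]=1
    m&=(Z>.006)&(Z<.06); 
    q=P[m]; print(n,cv2.minEnclosingCircle((q[:,:2]*1000).astype(np.float32)),q[:,2].max(),m.sum())
    v,u=np.nonzero(m); (cu,cv_),r=cv2.minEnclosingCircle(np.stack([u,v],1).astype(np.float32)); print("  px",cu,cv_,r,onplane(b,cu,cv_,[0,0,h],UZ).round(4))
# dial ring
for nm,c,(u0,u1,v0,v1) in (("top",b,(195,250,168,220)),("scene",a,(205,258,162,212))):
    g=c["color"].max(-1); m=np.zeros(g.shape,np.uint8); m[v0:v1,u0:u1]=(g[v0:v1,u0:u1]<60)
    cs,_=cv2.findContours(m,cv2.RETR_EXTERNAL,cv2.CHAIN_APPROX_NONE); k=max(cs,key=cv2.contourArea)
    e=cv2.fitEllipse(cv2.convexHull(k)); print(nm,"ring",e,onplane(c,*e[0],[0,0,.063],UZ).round(4))
pc=np.array([.5691,.1688,.102])
R0=R.from_rotvec(monitor.sense()["tool_rot"]).as_matrix(); print("tool axes",R0.round(3).tolist())
E
```

```text
small ((418.95794677734375, 363.66357421875), 38.279598236083984) 0.04029021329402371 147
  px 143.5 211.0 12.093486785888672 [0.4186 0.3594 0.036 ]
large ((539.8416137695312, 408.02276611328125), 49.69422149658203) 0.045532414876749305 238
  px 130.5 171.0 14.840922355651855 [0.535  0.4005 0.042 ]
top ring ((221.4451141357422, 193.36293029785156), (40.902587890625, 43.241600036621094), 75.37051391601562) [0.4699 0.1318 0.063 ]
scene ring ((231.9174041748047, 185.2440948486328), (36.941368103027344, 43.77001190185547), 43.206783294677734) [0.477  0.1342 0.063 ]
tool axes [[-0.968, 0.25, -0.001], [0.25, 0.968, -0.002], [0.0, -0.002, -1.0]]
```

```bash
python3 - <<'E'
from h import *
print(rel([.420,.353,.19],tool([0,0,-1],SX)))
E
```

```text
([-318.5, -202.6, 14.7], [-0.002, 0.001, 0.96])
```

apply_moves([
  [94, [-60, -40, 0], [0, 0, 0.1]],
  [94, [-120, -76, 3], [0, 0, 0.22]],
  [94, [-180, -114, 6], [0, 0, 0.34]],
  [94, [-230, -146, 8], [0, 0, 0.46]],
  [94, [-270, -172, 11], [0, 0, 0.58]],
  [94, [-300, -191, 13], [0, 0, 0.7]],
  [94, [-318.5, -202.6, 15], [0, 0, 0.82]],
  [94, [-318.5, -202.6, 15], [0, 0, 0.94]],
  [94, [-318.5, -202.6, 15], [0, 0, 0.96]],
  [94, [-318.5, -202.6, 15], [0, 0, 0.96]],
])

```text
clock: 0.93
ee_pos: [0.4236, 0.3491, 0.1898]
tool_rot: [1.799, 2.574, -0.002]
wrist_force: [-0.7, -0.0, -0.2]
gripper_width: 0.0939
gripper_force: 0.0
```

```bash
python3 - <<'E'
from h import *
s=monitor.sense(); print(s["clock"],s["ee_pos"],s["joints"].round(3) if hasattr(s["joints"],"round") else s["joints"])
c=camera("wrist"); np.savez("w1.npz",**c); save(c,"w1.png")
for p in ([.42,.353,.036],s["ee_pos"]): print(proj(c,p))
E
```

```text
0.9333 [0.42364362 0.34907974 0.18975121] [ 0.484  0.024  1.831 -0.002  1.287  0.133]
(np.float64(257.23248568660676), np.float64(174.40001843469994))
(np.float64(259.15753956279815), np.float64(229.72117290061075))
```

View pics/w1.png

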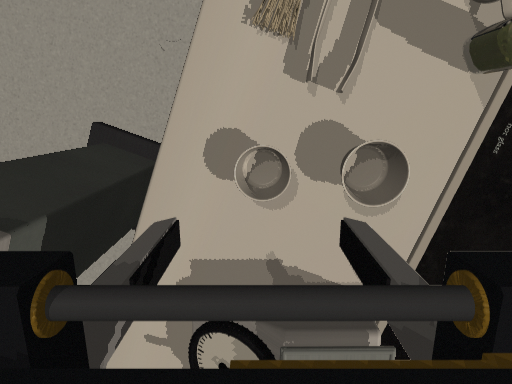

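The wrist view shows the small cup's rim centred near (263,173), radius about 27 px, and the large cup at (375,173). The fingers straddle along the line joining the two cups.

```bash
python3 - <<'E'
from h import *
c=dict(np.load("w1.npz")); P=pts(c); Z=P[...,2]
for n,(u0,u1,v0,v1),h in (("small",(225,300,138,210),.036),("large",(332,418,132,215),.042)):
    m=np.zeros(Z.shape,bool); m[v0:v1,u0:u1]=1; m&=(Z>.012)&(Z<.06)
    q=(P[m][:,:2]*1000).astype(np.float32); print(n,cv2.minEnclosingCircle(q),P[m][:,2].max(),m.sum())
    m8=m.astype(np.uint8); cs,_=cv2.findContours(m8,0,1); k=max(cs,key=len); e=cv2.fitEllipse(cv2.convexHull(k)); print(e,onplane(c,*e[0],[0,0,h],UZ).round(4))
print(onplane(c,263,173,[0,0,.036],UZ))
E
```

```text
small ((424.364990234375, 355.6651611328125), 29.91753387451172) 0.038983379396514084 1136
((262.06024169921875, 172.9655303955078), (56.30748748779297, 57.060054779052734), 86.56755065917969) [0.4242 0.3562 0.036 ]
large ((532.8634033203125, 396.2625732421875), 35.20747375488281) 0.04559223871996021 1900
((374.7945861816406, 172.89134216308594), (65.97770690917969, 70.68777465820312), 59.58198547363281) [0.5325 0.3971 0.042 ]
[0.42515354 0.35647053 0.036     ]
```

apply_moves([
  [94, [0, 0, 20], [0, 0, 0]],
  [94, [0, 0, 40], [0, 0, 0]],
  [94, [0, 0, 60], [0, 0, 0]],
  [94, [0, 0, 80], [0, 0, 0]],
  [94, [0, 0, 90], [0, 0, 0]],
  [94, [0, 0, 90], [0, 0, 0]],
  [94, [0, 0, 90], [0, 0, 0]],
])

```text
clock: 1.57
ee_pos: [0.4197, 0.3541, 0.1004]
tool_rot: [-1.789, -2.582, 0.001]
wrist_force: [0.2, 0.2, -0.4]
gripper_width: 0.0941
gripper_force: 0.0
```

```bash
python3 - <<'E'
from h import *
print(monitor.sense()["ee_pos"],monitor.sense()["wrist_force"],rel([.4243,.3560,.010],tool([0,0,-1],SX)))
E
```

```text
[0.41965045 0.354094   0.10043592] [ 0.16113098  0.15628075 -0.37241504] ([0.1, 5.1, 90.4], [-0.001, -0.0, 0.001])
```

apply_moves([
  [94, [0, 5, 25], [0, 0, 0]],
  [94, [0, 5, 50], [0, 0, 0]],
  [94, [0, 5, 72], [0, 0, 0]],
  [94, [0, 5, 84], [0, 0, 0]],
  [94, [0, 5, 90], [0, 0, 0]],
  [94, [0, 5, 90], [0, 0, 0]],
  [94, [0, 5, 90], [0, 0, 0]],
])

```text
clock: 2.15
ee_pos: [0.4259, 0.3559, 0.0117]
tool_rot: [1.79, 2.581, 0.003]
wrist_force: [0.1, -0.0, 0.9]
gripper_width: 0.0942
gripper_force: 0.0
```

apply_moves([
  [80, [0, 0, 0], [0, 0, 0]],
  [70, [0, 0, 0], [0, 0, 0]],
  [64, [0, 0, 0], [0, 0, 0]],
  [60, [0, 0, 0], [0, 0, 0]],
  [56, [0, 0, 0], [0, 0, 0]],
  [50, [0, 0, 0], [0, 0, 0]],
  [45, [0, 0, 0], [0, 0, 0]],
  [45, [0, 0, 0], [0, 0, 0]],
  [45, [0, 0, 0], [0, 0, 0]],
], squeeze=8)

```text
clock: 2.9
ee_pos: [0.4251, 0.3553, 0.0107]
tool_rot: [1.79, 2.581, 0.0]
wrist_force: [-1.4, 0.5, 1.9]
gripper_width: 0.0582
gripper_force: 8.0
```

apply_moves([
  [45, [0, 0, -15], [0, 0, 0]],
  [45, [0, 0, -45], [0, 0, 0]],
  [45, [0, 0, -80], [0, 0, 0]],
  [45, [0, 0, -115], [0, 0, 0]],
  [45, [0, 0, -140], [0, 0, 0]],
  [45, [0, 0, -150], [0, 0, 0]],
  [45, [0, 0, -150], [0, 0, 0]],
])

```text
clock: 3.48
ee_pos: [0.4264, 0.3561, 0.163]
tool_rot: [1.789, 2.58, 0.007]
wrist_force: [0.5, 0.0, -0.5]
gripper_width: 0.0585
gripper_force: 8.0
```

```bash
python3 - <<'E'
from h import *
print(monitor.sense()["wrist_force"],monitor.sense()["gripper_width"],rel([.5695,.1685,.150],tool([0,0,-1],SX)))
E
```

```text
[ 0.51540875  0.04536401 -0.52454007] 0.058519335495678386 ([-225.8, 68.2, 13.2], [0.005, -0.001, 0.0])
```

apply_moves([
  [45, [-15, 5, 0], [0, 0, 0]],
  [45, [-45, 14, 0], [0, 0, 0]],
  [45, [-80, 24, 0], [0, 0, 0]],
  [45, [-115, 35, 0], [0, 0, 0]],
  [45, [-150, 45, 0], [0, 0, 0]],
  [45, [-180, 55, 0], [0, 0, 0]],
  [45, [-205, 63, 0], [0, 0, 0]],
  [45, [-220, 67, 0], [0, 0, 0]],
  [45, [-226, 69, 4], [0, 0, 0]],
  [45, [-226, 69, 10], [0, 0, 0]],
])

```text
clock: 4.32
ee_pos: [0.5688, 0.1672, 0.149]
tool_rot: [-1.792, -2.579, 0.001]
wrist_force: [-0.2, 0.2, -1.2]
gripper_width: 0.0583
gripper_force: 8.0
```

apply_moves([
  [45, [0, 0, 0], [0, 0, 0]],
  [45, [0, 0, 0], [0, 0, 0]],
  [45, [0, 0, 0], [0, 0, 0]],
])

```text
clock: 4.57
ee_pos: [0.5679, 0.169, 0.15]
tool_rot: [-1.788, -2.582, 0.001]
wrist_force: [0.5, 0.8, -0.4]
gripper_width: 0.0585
gripper_force: 8.0
```

```bash
python3 - <<'E'
from h import *
s=monitor.sense(); print(s["ee_pos"],s["wrist_force"],s["gripper_width"],rel([.5695,.1685,.125],tool([0,0,-1],SX)))
b=camera("top"); a=camera("scene"); w=camera("wrist"); np.savez("top2.npz",**b); np.savez("w2.npz",**w)
A=cv2.resize(b["color"][100:240,120:300],(514,400)); B=cv2.resize(a["color"][100:230,160:330],(523,400)) ; cv2.imwrite("pics/two.png",cv2.resize(np.hstack([B,w["color"][:,:][:384][:,:]if False else cv2.resize(w["color"],(533,400))]),(800,303))[...,::-1])
E
```

```text
[0.56785099 0.16897036 0.1500445 ] [ 0.50244594  0.78844217 -0.40319569] 0.058532764335115686 ([-1.0, 1.4, 25.0], [-0.001, -0.0, 0.002])
```

View pics/two.png

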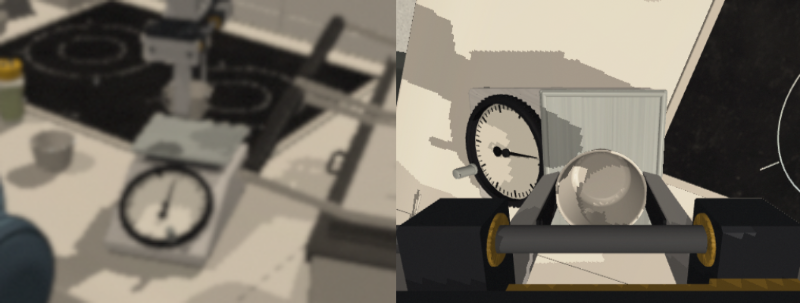

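The cup is held upright over the middle of the platform, and the pointer is at 12 o'clock. In the wrist view the stud is at (465,171), left of and below the dial. I'll lower it slowly.

apply_moves([
  [45, [0, 0, 8], [0, 0, 0]],
  [45, [0, 0, 16], [0, 0, 0]],
  [45, [0, 0, 23], [0, 0, 0]],
  [45, [0, 0, 28], [0, 0, 0]],
  [45, [0, 0, 32], [0, 0, 0]],
  [45, [0, 0, 34], [0, 0, 0]],
  [45, [0, 0, 36], [0, 0, 0]],
  [45, [0, 0, 37.5], [0, 0, 0]],
  [45, [0, 0, 38.5], [0, 0, 0]],
  [45, [0, 0, 38.5], [0, 0, 0]],
])

```text
clock: 5.55
ee_pos: [0.5689, 0.1678, 0.1121]
tool_rot: [1.79, 2.581, 0.0]
wrist_force: [0.5, 0.6, 0.1]
gripper_width: 0.0583
gripper_force: 8.0
```

apply_moves([
  [45, [0, 0, 0], [0, 0, 0]],
  [45, [0, 0, 0], [0, 0, 0]],
  [45, [0, 0, 0], [0, 0, 0]],
  [45, [0, 0, 0], [0, 0, 0]],
])

```text
clock: 5.88
ee_pos: [0.5689, 0.1678, 0.1121]
tool_rot: [1.79, 2.581, 0.0]
wrist_force: [1.0, -0.6, 0.3]
gripper_width: 0.0584
gripper_force: 8.0
```

```bash
python3 - <<'E'
from h import *
s=monitor.sense(); print(s["ee_pos"],s["wrist_force"])
w=camera("wrist"); np.savez("w3.npz",**w); 
cv2.imwrite("pics/w3.png",cv2.resize(w["color"][100:290,60:300],None,fx=3,fy=3,interpolation=2)[...,::-1])
E
```

```text
[0.56891954 0.16780302 0.11214684] [ 1.03938218 -0.58018579  0.2675233 ]
```

View pics/w3.png

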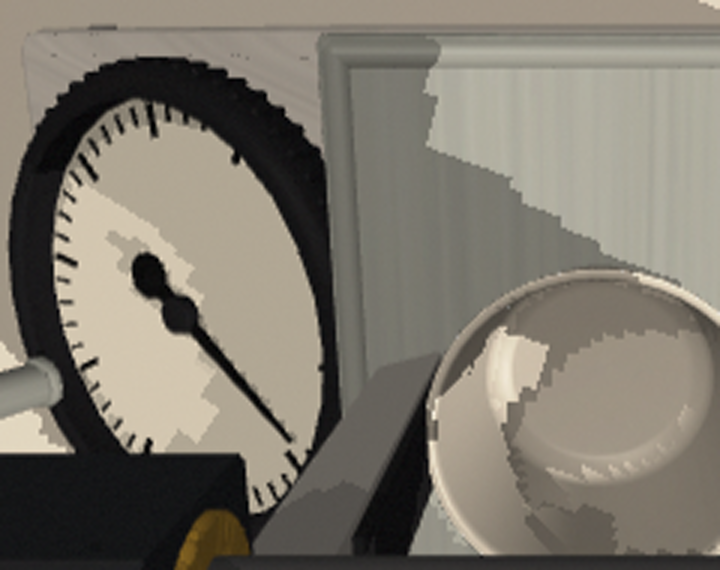

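The pointer has moved clockwise (tip at crop (290,440)), so the cup is resting on the platform. I'll release and rise.

apply_moves([
  [60, [0, 0, 0], [0, 0, 0]],
  [62, [0, 0, 0], [0, 0, 0]],
  [65, [0, 0, 0], [0, 0, 0]],
  [70, [0, 0, 0], [0, 0, 0]],
  [78, [0, 0, 0], [0, 0, 0]],
  [84, [0, 0, 0], [0, 0, 0]],
  [84, [0, 0, -4], [0, 0, 0]],
  [84, [0, 0, -15], [0, 0, 0]],
  [84, [0, 0, -35], [0, 0, 0]],
  [84, [0, 0, -60], [0, 0, 0]],
])

```text
clock: 6.77
ee_pos: [0.5678, 0.1677, 0.1719]
tool_rot: [-1.789, -2.58, 0.003]
wrist_force: [0.8, -0.6, 0.2]
gripper_width: 0.084
gripper_force: 0.0
```

```bash
python3 - <<'E'
from h import *
s=monitor.sense(); print(s["ee_pos"],s["gripper_width"])
d=np.array([.470,.132,.063])
# view pose: back from dial, camera offset guessed from w3
c=dict(np.load("w3.npz")); T=np.linalg.inv(c["extrinsics"]); Rw=R.from_rotvec([1.79,2.581,0])
print("cam in tool",Rw.inv().apply(T[:3,3]-[.5689,.1678,.1121]).round(3),Rw.inv().apply(-T[:3,2]).round(3))
print("tool axes x,y",Rw.as_matrix()[:,0].round(3),Rw.as_matrix()[:,1].round(3))
E
```

```text
[0.56775503 0.16765891 0.17190298] 0.0839722837643712
cam in tool [ 0.066 -0.    -0.181] [-0.232  0.001  0.973]
tool axes x,y [-0.35   0.937 -0.001] [0.937 0.35  0.   ]
```

```bash
python3 - <<'E'
from h import *
d=np.array([.470,.132,.063])
print(rel(d+.10*N+.04*UP,tool(-N,SY)))
R0=R.from_rotvec(monitor.sense()["tool_rot"]); G=R0.inv()*tool(-N,SY)
# two stages: yaw about tool z first, then tilt
print((R0.inv()*tool([0,0,-1],SY)).as_rotvec())
E
```

```text
([0.9, -115.6, 2.2], [-0.384, -0.386, -1.536])
[-0.0016622  -0.00278465 -1.57061317]
```

apply_moves([
  [70, [0, -10, -15], [-0.02, -0.02, -0.08]],
  [60, [0, -30, -25], [-0.05, -0.05, -0.19]],
  [50, [0, -55, -25], [-0.07, -0.07, -0.3]],
  [40, [0, -80, -25], [-0.1, -0.1, -0.41]],
  [30, [0, -100, -20], [-0.13, -0.13, -0.52]],
  [25, [0, -112, -15], [-0.16, -0.16, -0.63]],
  [25, [1, -116, -10], [-0.185, -0.185, -0.74]],
  [25, [1, -116, -5], [-0.212, -0.213, -0.85]],
  [25, [1, -116, 2], [-0.24, -0.24, -0.96]],
  [25, [1, -116, 2], [-0.267, -0.268, -1.07]],
])

```text
clock: 7.6
ee_pos: [0.4591, 0.1283, 0.1698]
tool_rot: [0.173, 2.779, 0.089]
wrist_force: [-1.0, 0.2, 0.5]
gripper_width: 0.0255
gripper_force: 0.0
```

```bash
python3 - <<'E'
from h import *
d=np.array([.470,.132,.063])
print(rel(d+.10*N+.04*UP,tool(-N,SY)),monitor.sense()["joints"])
E
```

```text
([-0.2, -0.3, -0.2], [-0.116, -0.114, -0.46]) [ 0.01208847 -0.39848917  2.26418417  0.04549068  0.91661103 -1.45524557]
```

apply_moves([
  [25, [0, 0, 0], [-0.026, -0.026, -0.105]],
  [25, [0, 0, 0], [-0.052, -0.052, -0.21]],
  [25, [0, 0, 0], [-0.08, -0.08, -0.32]],
  [25, [0, 0, 0], [-0.107, -0.105, -0.43]],
  [25, [0, 0, 0], [-0.116, -0.114, -0.46]],
  [25, [0, 0, 0], [-0.116, -0.114, -0.46]],
  [25, [0, 0, 0], [-0.116, -0.114, -0.46]],
])

```text
clock: 8.18
ee_pos: [0.4601, 0.1279, 0.1709]
tool_rot: [-0.463, 2.618, 0.118]
wrist_force: [-0.1, -0.0, 0.6]
gripper_width: 0.0248
gripper_force: 0.0
```

```bash
python3 - <<'E'
from h import *
d=np.array([.470,.132,.063])
print(rel(d+.10*N+.04*UP,tool(-N,SY)),monitor.sense()["joints"])
w=camera("wrist"); np.savez("w4.npz",**w); save(w,"w4.png"); b=camera("top"); np.savez("top4.npz",**b)
print(proj(w,d),proj(w,d+.062*UP),proj(w,d-.0555*UP))
E
```

```text
([1.2, 0.4, 0.4], [-0.002, 0.0, -0.007]) [-0.09099972 -0.49274543  2.35178579  0.27127869  0.85367063 -2.14621079]
(np.float64(261.2598140114203), np.float64(144.81202998113838)) (np.float64(261.65516436665973), np.float64(213.73589693282943)) (np.float64(260.86932812987334), np.float64(76.73621674466443))
```

View pics/w4.png

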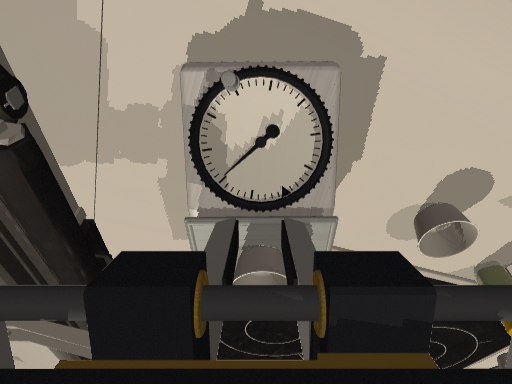

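The head-on wrist view shows 12 o'clock pointing down in the image. The dial centre is near (261,140), the pointer tip near (222,178), the triangle tip near (285,190) and the stud at (230,80). The bezel therefore has to turn about 70° clockwise.

```bash
cat >> h.py <<'E'
def dial(c,d0=np.array([.470,.132,.063]),depth=0.0,verbose=True):
    "dial coords (mm): a=towards 12 o'clock, b=towards 3 o'clock(cw)"
    v,u=np.mgrid[:384,:512]; K=c["intrinsics"]; T=np.linalg.inv(c["extrinsics"])
    r=np.stack([(u-K[0,2])/K[0,0],-(v-K[1,2])/K[1,1],-np.ones(u.shape)],-1)@T[:3,:3].T; o=T[:3,3]
    X=o+r*(((d0-depth*N-o)@N)/(r@N))[...,None]-d0
    return X@UP*1000, -(X@SY)*1000
def readdial(c,d0=np.array([.470,.132,.063])):
    a,b=dial(c,d0); g=c["color"].max(-1)
    # outer bezel: dark pixels, radius<70
    m=((g<55)&(np.hypot(a,b)<68)).astype(np.uint8)
    cs,_=cv2.findContours(m,0,1); k=max(cs,key=cv2.contourArea)
    h=cv2.convexHull(k)[:,0]; pp=np.stack([a[h[:,1],h[:,0]],b[h[:,1],h[:,0]]],1).astype(np.float32)
    print("bezel circle a,b,r",cv2.fitEllipse(pp),len(h))
    # pointer: largest dark blob inside r<43 ; triangle pixels
    ins=((g<90)&(np.hypot(a,b)<41)).astype(np.uint8)
    n,l,st,ce=cv2.connectedComponentsWithStats(ins,connectivity=8); i=1+np.argmax(st[1:,4])
    q=np.stack([a[l==i],b[l==i]],1); mu=q.mean(0); w=np.linalg.svd(q-mu,full_matrices=False)[2][0]
    if w@(q[np.argmax(np.hypot(*q.T))])<0: w=-w
    print("pointer n",len(q),"dir deg",np.degrees(np.arctan2(w[1],w[0])),"line offset mm",mu[0]*w[1]-mu[1]*w[0],"tip",q[np.argmax(q@w)])
    return a,b,g
E
python3 - <<'E'
from h import *
c=dict(np.load("w4.npz")); a,b,g=readdial(c)
t=(g<70)&(np.hypot(a,b)>42.5)&(np.hypot(a,b)<49); th=np.degrees(np.arctan2(b,a))
hh,_=np.histogram(th[t],bins=np.arange(-180,181,6)); print(hh.tolist())
d=np.array([.470,.132,.063]); print("stud top approx",[ (onplane(c,u,v,d+.022*N,N)-d) @np.stack([UP,-SY,N],1)*1000 for u,v in ((230,80),)])
cr=cv2.resize(c["color"][55:225,180:345],None,fx=3.5,fy=3.5,interpolation=2); cv2.imwrite("pics/w4c.png",cr[...,::-1])
E
```

```text
bezel circle a,b,r ((-2.411497116088867, 0.7360062599182129), (123.9991683959961, 124.26458740234375), 133.91842651367188) 50
pointer n 387 dir deg 48.527874236096174 line offset mm -2.517260990646295 tip [25.26538511 32.021318  ]
[0, 8, 0, 0, 1, 0, 1, 8, 1, 1, 1, 1, 0, 10, 4, 3, 4, 1, 3, 13, 4, 5, 2, 2, 8, 35, 11, 0, 5, 1, 5, 8, 5, 5, 5, 4, 3, 1, 17, 4, 2, 3, 0, 2, 15, 2, 3, 2, 1, 0, 8, 0, 0, 0, 0, 6, 0, 0, 0, 0]
stud top approx [array([-50.95067214,  23.48429053,  21.9923    ])]
```

View pics/w4c.png

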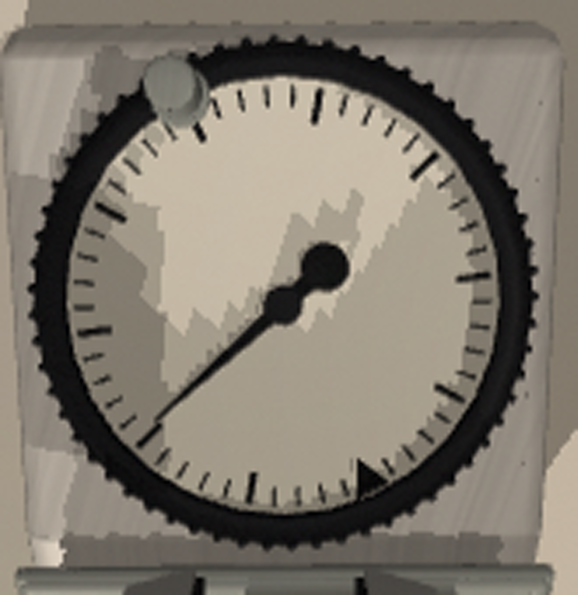

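The enlarged crop shows the stud top centred at (172,83), the pointer tip at (155,420), and the triangle tip near (365,460). Counting ticks, the pointer is about 72–74° clockwise of zero. Next I'll go to the stud.

```bash
cat >> h.py <<'E'
D1=np.array([.470,.132,.063])-.0024*UP-.00074*SY
def stud(th,h,r=.0555,da=0,db=0):
    "TCP point over stud at bezel angle th deg, height h above face"
    t=np.radians(th); return D1-r*np.cos(t)*UP+r*np.sin(t)*SY+h*N
def ori(turn): 
    t=np.radians(turn); return tool(-N,np.cos(t)*SY+np.sin(t)*UP)
E
python3 - <<'E'
from h import *
c=dict(np.load("w4.npz")); 
o=(onplane(c,180+172/3.5,55+83/3.5,D1+.022*N,N)-D1); print("stud a,b",o@UP,-o@SY, np.degrees(np.arctan2(-o@SY,-o@UP)))
o=onplane(c,180+155/3.5,55+420/3.5,D1-.003*N,N)-D1; print("tip",o@UP,-o@SY,np.degrees(np.arctan2(-o@SY,o@UP)))
o=onplane(c,180+363/3.5,55+460/3.5,D1-.003*N,N)-D1; print("tri",o@UP,-o@SY,np.degrees(np.arctan2(-o@SY,o@UP)))
o=onplane(c,180+283/3.5,55+305/3.5,D1-.003*N,N)-D1; print("hub",o@UP,-o@SY)
print(rel(stud(-25,.05),ori(0)),rel(stud(-25,.006),ori(0)))
E
```

```text
stud a,b -0.0494801546082234 0.023367254019150744 25.27926122816844
tip 0.02910399283607126 0.03227757519816929 47.95970139234639
tri 0.039864181540204296 -0.020663719589191772 -27.400102593140044
hub 0.0003671471108371788 -0.00041376652794302673
([93.7, -24.6, 50.2], [-0.001, -0.0, -0.006]) ([93.7, -24.5, 94.1], [-0.001, -0.0, -0.006])
```

apply_moves([
  [34, [10, -3, 3], [0, 0, 0]],
  [34, [30, -8, 12], [0, 0, 0]],
  [34, [55, -14, 24], [0, 0, 0]],
  [34, [75, -20, 36], [0, 0, 0]],
  [34, [88, -24, 45], [0, 0, 0]],
  [34, [93, -24.5, 50], [0, 0, 0]],
  [34, [93, -24.5, 50], [0, 0, 0]],
  [34, [93, -24.5, 50], [0, 0, 0]],
  [34, [93, -24.5, 50], [0, 0, 0]],
])

```text
clock: 9.03
ee_pos: [0.4178, 0.0861, 0.0833]
tool_rot: [-0.467, 2.622, 0.119]
wrist_force: [0.4, 0.3, 0.9]
gripper_width: 0.0339
gripper_force: 0.0
```

```bash
python3 - <<'E'
from h import *
print(rel(stud(-25.3,.05),ori(0)),rel(stud(-25.3,.006),ori(0)),monitor.sense()["joints"])
w=camera("wrist"); a,b=dial(w,D1,-.022); g=w["color"].astype(int)
# stud top: grey pixels within bezel annulus at stud-top plane
m=((g.min(-1)>100)&(np.hypot(a,b)>46)&(np.hypot(a,b)<66)&(abs(np.degrees(np.arctan2(b,-a))-25)<15)).astype(np.uint8)
n,l,st,ce=cv2.connectedComponentsWithStats(m); print(st[1:].tolist(),ce[1:].round(1).tolist(),proj(w,stud(-25.3,.022)))
np.savez("w5.npz",**w)
E
```

```text
([4.7, 0.2, -1.6], [0.0, -0.004, -0.006]) ([4.5, 0.2, 42.4], [0.0, -0.004, -0.006]) [-0.25111542 -0.51382089  2.53647987  0.40033075  0.75290385 -2.41770359]
[[244, 200, 42, 32, 485]] [[266.4, 216.1]] (np.float64(261.73779140873796), np.float64(210.1962101868477))
```

```bash
cat >> h.py <<'E'
def ori2(turn,tilt=12):
    t=np.radians(turn); k=np.radians(tilt); return tool(-(np.cos(k)*UZ-np.sin(k)*SX),SY)*R.from_rotvec([0,0,t])
E
python3 - <<'E'
from h import *
print(rel(stud(-25.3,.05),ori2(0)),np.degrees((ori(0).inv()*ori(20)).as_rotvec()))
E
```

```text
([4.9, 0.3, -1.5], [0.001, 0.275, -0.005]) [7.99188638e-16 2.79716023e-15 1.99967771e+01]
```

apply_moves([
  [34, [1, 0, 0], [0, 0.07, 0]],
  [34, [2, 0, -1], [0, 0.16, 0]],
  [34, [4, 0, -1.5], [0, 0.24, 0]],
  [34, [5, 0, -1.5], [0, 0.275, -0.005]],
  [34, [5, 0, -1.5], [0, 0.275, -0.005]],
  [34, [5, 0, -1.5], [0, 0.275, -0.005]],
  [34, [5, 0, -1.5], [0, 0.275, -0.005]],
])

```text
clock: 9.67
ee_pos: [0.4124, 0.0841, 0.0818]
tool_rot: [-0.521, 2.889, 0.057]
wrist_force: [0.1, 0.3, -0.9]
gripper_width: 0.0341
gripper_force: 0.0
```

```bash
python3 - <<'E'
from h import *
print(rel(stud(-25.3,.05),ori2(0)),rel(stud(-25.3,.02),ori2(0)),rel(stud(-25.3,.008),ori2(0)),monitor.sense()["joints"])
w=camera("wrist"); cv2.imwrite("pics/w6.png",w["color"][130:330,150:380][...,::-1].repeat(2,0).repeat(2,1)); print(proj(w,stud(-25.3,.022)))
E
```

```text
([-1.0, 0.2, -0.5], [0.001, -0.0, -0.001]) ([-9.2, 0.2, 28.3], [0.001, -0.0, -0.001]) ([-12.5, 0.2, 39.9], [0.001, -0.0, -0.001]) [-0.13953202 -0.31877868  2.35920398  0.12627598  0.92096792 -2.13472975]
(np.float64(261.621168126366), np.float64(229.57723362680693))
```

View pics/w6.png

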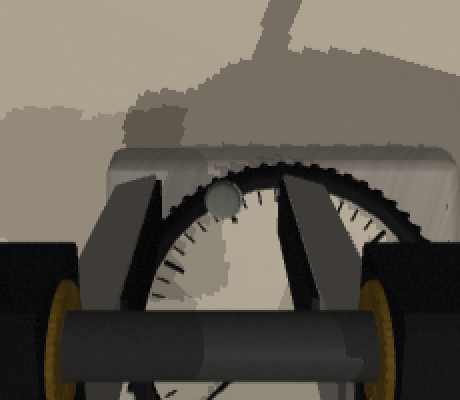

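The stud top is at crop (223,202), full-image (261.5,231). It is centred between the fingers and matches the prediction (261.6,229.6). Descending.

apply_moves([
  [34, [-4, 0, 10], [0, 0, 0]],
  [34, [-8, 0, 23], [0, 0, 0]],
  [34, [-10, 0, 31], [0, 0, 0]],
  [34, [-12, 0, 37], [0, 0, 0]],
  [34, [-12.5, 0, 39.5], [0, 0, 0]],
  [34, [-12.5, 0, 39.5], [0, 0, 0]],
  [34, [-12.5, 0, 39.5], [0, 0, 0]],
])

```text
clock: 10.3
ee_pos: [0.432, 0.091, 0.0462]
tool_rot: [-0.521, 2.889, 0.056]
wrist_force: [0.1, 0.4, -0.1]
gripper_width: 0.034
gripper_force: 0.0
```

apply_moves([
  [24, [0, 0, 0], [0, 0, 0]],
  [18, [0, 0, 0], [0, 0, 0]],
  [14, [0, 0, 0], [0, 0, 0]],
  [12, [0, 0, 0], [0, 0, 0]],
  [9, [0, 0, 0], [0, 0, 0]],
  [9, [0, 0, 0], [0, 0, 0]],
], squeeze=5)

```text
clock: 10.8
ee_pos: [0.4323, 0.0912, 0.0464]
tool_rot: [-0.521, 2.888, 0.057]
wrist_force: [-0.5, 1.9, 1.9]
gripper_width: 0.0118
gripper_force: 5.0
```

```bash
python3 - <<'E'
from h import *
s=monitor.sense(); o=s["ee_pos"]-D1; print("a,b,h",o@UP,-o@SY,o@N,s["wrist_force"],s["gripper_width"])
th0=np.degrees(np.arctan2(-o@SY,-o@UP))*-1; print("th",th0)
R0=ori2(0); p0=stud(th0,0.008)
for t in np.linspace(th0,48,16)[1:]:
    u=25*(t-th0)/(48-th0)
    print(round(t,1),(R0.inv().apply(stud(t,.008)-p0)*1000).round(1).tolist(),(R0.inv()*ori2(u)).as_rotvec().round(3).tolist())
E
```

```text
a,b,h -0.04919374396086062 0.024253365569466747 0.008562502111041195 [-0.4998604   1.92854723  1.90505051] 0.011809466434007463
th -26.244093500148647
-21.3 [1.9, 4.4, 0.5] [-0.0, 0.0, 0.029]
-16.3 [3.3, 8.9, 1.0] [0.0, 0.0, 0.058]
-11.4 [4.4, 13.6, 1.3] [-0.0, 0.0, 0.087]
-6.4 [5.2, 18.3, 1.5] [0.0, 0.0, 0.116]
-1.5 [5.5, 23.1, 1.6] [0.0, -0.0, 0.145]
3.5 [5.4, 27.9, 1.5] [0.0, 0.0, 0.175]
8.4 [4.9, 32.7, 1.4] [0.0, 0.0, 0.204]
13.4 [4.1, 37.4, 1.2] [0.0, -0.0, 0.233]
18.3 [2.8, 42.0, 0.8] [-0.0, 0.0, 0.262]
23.3 [1.2, 46.5, 0.3] [-0.0, -0.0, 0.291]
28.2 [-0.8, 50.8, -0.2] [-0.0, 0.0, 0.32]
33.2 [-3.2, 54.9, -0.9] [0.0, -0.0, 0.349]
38.1 [-5.9, 58.8, -1.7] [0.0, 0.0, 0.378]
43.1 [-8.9, 62.4, -2.5] [0.0, -0.0, 0.407]
48.0 [-12.2, 65.8, -3.5] [0.0, -0.0, 0.436]
```

apply_moves([
  [9, [1.9, 4.4, 0.5], [0, 0, 0.03]],
  [9, [3.3, 8.9, 1], [0, 0, 0.058]],
  [9, [4.4, 13.6, 1.3], [0, 0, 0.087]],
  [9, [5.2, 18.3, 1.5], [0, 0, 0.116]],
  [9, [5.5, 23.1, 1.6], [0, 0, 0.145]],
  [9, [5.4, 27.9, 1.5], [0, 0, 0.175]],
  [9, [4.9, 32.7, 1.4], [0, 0, 0.204]],
  [9, [4.1, 37.4, 1.2], [0, 0, 0.233]],
  [9, [2.8, 42, 0.8], [0, 0, 0.262]],
  [9, [1.2, 46.5, 0.3], [0, 0, 0.291]],
])

```text
clock: 11.63
ee_pos: [0.414, 0.1341, 0.045]
tool_rot: [-0.095, 2.942, 0.099]
wrist_force: [0.4, -1.7, -0.3]
gripper_width: 0.0122
gripper_force: 5.1
```

```bash
python3 - <<'E'
from h import *
s=monitor.sense(); print(s["wrist_force"],s["gripper_width"],s["joints"].round(2))
R0=ori2(0)*R.from_rotvec([0,0,.291]); p0=stud(23.3,0.008)
o=s["ee_pos"]-D1; print("a,b,h",o@UP,-o@SY,o@N)
for t in (28.2,33.2,38,42,45,47,48):
    print(t,(R0.inv().apply(stud(t,.008)-p0)*1000).round(1).tolist())
E
```

```text
[ 0.37849388 -1.71624213 -0.34165881] 0.01224515548356709 [ 0.   -0.19  2.34  0.1   0.8  -1.7 ]
a,b,h -0.051667100965115675 -0.02226792876542188 0.008373526265026016
28.2 [-0.7, 4.7, -0.6]
33.2 [-1.8, 9.3, -1.2]
38 [-3.2, 13.7, -2.0]
42 [-4.6, 17.2, -2.7]
45 [-5.8, 19.8, -3.2]
47 [-6.7, 21.5, -3.6]
48 [-7.2, 22.3, -3.8]
```

apply_moves([
  [9, [-0.7, 4.7, -0.6], [0, 0, 0.03]],
  [9, [-1.8, 9.3, -1.2], [0, 0, 0.058]],
  [9, [-3.2, 13.7, -2], [0, 0, 0.087]],
  [9, [-4.6, 17.2, -2.7], [0, 0, 0.11]],
  [9, [-5.8, 19.8, -3.2], [0, 0, 0.13]],
  [9, [-6.7, 21.5, -3.6], [0, 0, 0.145]],
  [9, [-7.2, 22.3, -3.8], [0, 0, 0.145]],
  [9, [-7.2, 22.3, -3.8], [0, 0, 0.145]],
  [9, [-7.2, 22.3, -3.8], [0, 0, 0.145]],
])

```text
clock: 12.38
ee_pos: [0.4191, 0.1566, 0.0518]
tool_rot: [0.116, 2.945, 0.121]
wrist_force: [-1.3, 0.0, -1.5]
gripper_width: 0.0124
gripper_force: 5.1
```

```bash
python3 - <<'E'
from h import *
s=monitor.sense(); print(s["wrist_force"],s["gripper_width"])
o=s["ee_pos"]-D1; print("a,b,h",o@UP,-o@SY,o@N,"th",np.degrees(np.arctan2(o@SY,-o@UP)))
Rr=R.from_rotvec(s["tool_rot"]); print("lift 70 along N",(Rr.inv().apply(.07*N)*1000).round(1))
E
```

```text
[-1.26969058  0.04538582 -1.53481794] 0.012355034051559138
a,b,h -0.037326794443130966 -0.04160404048310773 0.008426538740489174 th 48.101812927240736
lift 70 along N [ 17.5  -8.1 -67.3]
```

apply_moves([
  [14, [0, 0, 0], [0, 0, 0]],
  [20, [0, 0, 0], [0, 0, 0]],
  [28, [0, 0, 0], [0, 0, 0]],
  [30, [0, 0, 0], [0, 0, 0]],
  [30, [2, -1, -8], [0, 0, 0]],
  [30, [6, -3, -24], [0, 0, 0]],
  [30, [12, -5, -45], [0, 0, 0]],
  [30, [17, -8, -66], [0, 0, 0]],
  [30, [18, -8, -70], [0, 0, 0]],
  [30, [18, -8, -70], [0, 0, 0]],
])

```text
clock: 13.22
ee_pos: [0.3888, 0.145, 0.1179]
tool_rot: [0.117, 2.94, 0.121]
wrist_force: [-0.2, -1.0, 0.0]
gripper_width: 0.0298
gripper_force: 0.0
```

```bash
python3 - <<'E'
from h import *
print(rel(D1+.10*N+.045*UP,ori(0)))
E
```

```text
([-82.9, -7.0, -39.0], [-0.061, -0.27, -0.434])
```

apply_moves([
  [30, [-5, 0, -10], [-0.01, -0.05, -0.08]],
  [30, [-20, -2, -25], [-0.025, -0.11, -0.18]],
  [30, [-42, -4, -37], [-0.04, -0.17, -0.28]],
  [30, [-62, -5, -39], [-0.05, -0.23, -0.37]],
  [30, [-77, -6.5, -39], [-0.061, -0.27, -0.434]],
  [30, [-83, -7, -39], [-0.061, -0.27, -0.434]],
  [30, [-83, -7, -39], [-0.061, -0.27, -0.434]],
  [30, [-83, -7, -39], [-0.061, -0.27, -0.434]],
  [30, [-83, -7, -39], [-0.061, -0.27, -0.434]],
])

```text
clock: 13.97
ee_pos: [0.4602, 0.1285, 0.1686]
tool_rot: [-0.473, 2.623, 0.12]
wrist_force: [-0.7, -0.8, 0.4]
gripper_width: 0.03
gripper_force: 0.0
```

```bash
python3 - <<'E'
from h import *
c=camera("wrist"); np.savez("w7.npz",**c); readdial(c,D1)
b=camera("top"); np.savez("top7.npz",**b)
A=cv2.resize(c["color"][50:230,175:350],None,fx=3,fy=3,interpolation=2); B=cv2.resize(b["color"][115:235,170:270],(250,300),interpolation=2)
im=np.zeros((540,775,3),np.uint8); im[:A.shape[0],:525]=A; im[:300,525:]=B; cv2.imwrite("pics/w7.png",im[...,::-1])
E
```

```text
bezel circle a,b,r ((0.032235145568847656, 0.022569775581359863), (123.91653442382812, 124.31877899169922), 109.90805053710938) 49
pointer n 396 dir deg 48.51988954111574 line offset mm -0.23479619742154778 tip [26.86505368 30.22198375]
```

View pics/w7.png

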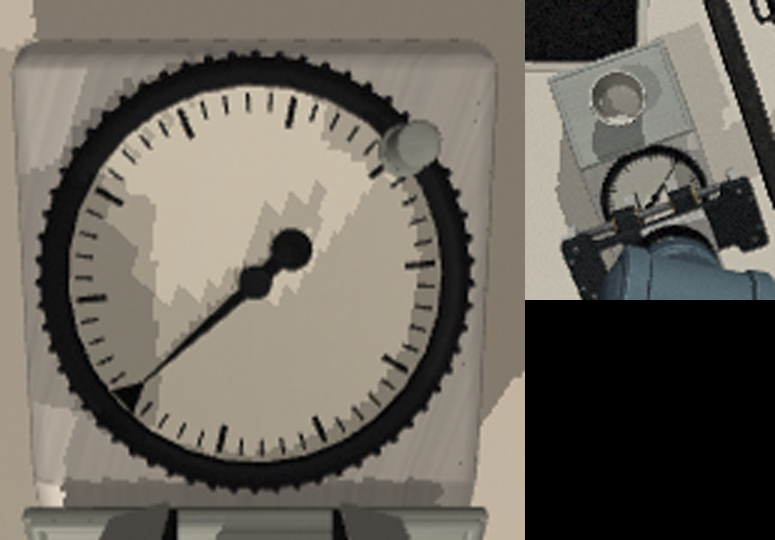

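The zero triangle now stands at the pointer tip, both near crop (140,385). The stud is at (410,145), and the cup is upright in the middle of the platform in the top view. Next I'll measure what's left with the dial's ticks.

```bash
python3 - <<'E'
from h import *
for f in ("w4","w7"):
  c=dict(np.load(f+".npz")); g=c["color"].astype(float).max(-1)
  for dep in (0.,.003,.006):
    a,b=dial(c,D1,dep)
    # shift so the rim/tick ring is centred: use hub blob
    m=((g<60)&(np.hypot(a,b)<30)).astype(np.uint8); dt=cv2.distanceTransform(m,2,5)
    # thin arm of pointer only: r 10..40 on the tip side, weighted by darkness
    r=np.hypot(a,b); th=np.degrees(np.arctan2(b,a)); 
    w=np.where((r>14)&(r<40)&(abs(th-48)<12),np.clip(100-g,0,100),0)
    A,B=a*w,b*w; q=np.stack([a[w>0],b[w>0]],1); ww=w[w>0]; mu=(q*ww[:,None]).sum(0)/ww.sum(); C=(q-mu).T@((q-mu)*ww[:,None]); e=np.linalg.eigh(C)[1][:,1]; e*=np.sign(e@mu)
    pd=np.degrees(np.arctan2(e[1],e[0])); pm=np.degrees(np.arctan2(mu[1],mu[0]))
    tc=48 if f=="w7" else -26
    w=np.where((r>42)&(r<50)&(abs(th-tc)<8),np.clip(75-g,0,75),0); tri=(np.array([(a*w).sum(),(b*w).sum()])/w.sum())
    w=np.where((r>43.5)&(r<47.5),np.clip(cv2.GaussianBlur(g,(0,0),4)-g,0,None),0); w[abs(th-tc)<9]=0; w[abs(((th-tc-180+180)%360)-180)<18]=0
    z=(w*np.exp(1j*np.radians(th*50))).sum(); ph=np.degrees(np.angle(z))/50
    # ticks with offset correction: cos/sin first order ignored
    print(f,dep,"ptr dir %.2f mean %.2f tri %.2f r %.1f  tick phase %.2f coh %.2f -> near %.2f"%(pd,pm,np.degrees(np.arctan2(tri[1],tri[0])),np.hypot(*tri),ph,abs(z)/w.sum(), ph+7.2*round((tc-ph)/7.2)))
E
```

```text
w4 0.0 ptr dir 48.74 mean 49.24 tri -25.94 r 47.6  tick phase 3.02 coh 0.83 -> near -25.78
w4 0.003 ptr dir 48.58 mean 48.83 tri -25.67 r 47.7  tick phase 3.03 coh 0.84 -> near -25.77
w4 0.006 ptr dir 48.81 mean 48.37 tri -25.90 r 48.1  tick phase 3.06 coh 0.82 -> near -25.74
w7 0.0 ptr dir 48.42 mean 49.25 tri 48.28 r 47.7  tick phase -2.24 coh 0.83 -> near 48.16
w7 0.003 ptr dir 48.47 mean 48.80 tri 47.99 r 48.0  tick phase -2.23 coh 0.83 -> near 48.17
w7 0.006 ptr dir 48.56 mean 48.37 tri 47.75 r 47.8  tick phase -2.21 coh 0.81 -> near 48.19
```

```bash
python3 - <<'E'
from h import *
print(job.close_job())
E
```

```text
the job is handed in; nothing more can be done
None
```

The small cup stands upright in the middle of the scale's platform and the scale is tared: the zero mark is within about 0.4° of the pointer tip. The job is handed in at about 14 s, with the arm clear of everything.

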